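# Complete the tube carrier and lift it level by its handle

### The arm

A 7-joint arm with a two-finger parallel gripper is mounted at the origin on a cart in front of the work surface, level with it; the furniture and walls round the work are solid. World frame = base frame: x ahead of the robot, y to its left, z up, the work surface at z = 0. Lengths are in m, angles in rad, forces in N, time in s.
With the tool pointing down it reaches from about 0.4 to 0.85 m from the base axis. Payload 4.5 kg.
Tool frame: the origin (TCP) lies at the very end of the fingers, on their centre line; the grasp point (between the pads) lies 19 mm behind it; z points along the fingers, y is the line along which they close (so a half turn about z gives the same grasp; the last joint's range is limited). The gripper opens to 85 mm and grips with 20 to 120 N. Pads are 22 mm wide; open, the fingers measure 114 mm over their backs; the gripper's body (76 mm by 85 mm) begins 54 mm behind the grasp point. The pads swing forward as they close: fully open they stand 13 mm farther back than shut.
Start: joints at [1.33, 0.689, -0.195, 1.565, 0.157, 0.902, -0.215], TCP at [0.17, -0.602, 0.195] pointing down, gripper open.
Joint ranges: [-3.01, 3.01], [-0.46, 2.08], [-1.47, 1.51], [0.13, 2.56], [-1, 4.14], [0.04, 2.09], [-2.66, 2.66]. Speed limits (rad/s): [2.57, 2.57, 3.14, 3.14, 3.14, 3.14, 3.14].

### API

Orientations are given as [roll, pitch, yaw] about the fixed x, y, z axes, in that order (R = Rz(yaw) Ry(pitch) Rx(roll)).
In Python, from rig import arm gives the robot as it stands. The module is installed in compiled form; this text tells all that it offers.
- The arm moves only by the tool step_arm, never from a script. Its argument "increments" is a list of rows, each an object of numbers: "dx", "dy", "dz": the shift along the world's x, y, z in cm; "roll": the turn about the world's z in degrees. A call has 1 to 5 rows; each row shifts and turns the commanded pose from where the row before left it; what a row does not reach is not made up. A row lasts 1/8 s, in which the tool goes at most 62.5 mm and 10.7 degrees, less where a joint would pass 70% of its speed; a pose out of reach is approached as far as the arm can. A call is refused whole if a number of a shift passes 6.25 or a number of a turn 10.7, either way. A call with a gripper value outside its range is refused whole. "gripper" is the opening, from 0 (shut) to 1 (fully open), set as the call begins (left out, the last holds). The fingers move at their own pace and stop on an object; "newtons" is the grip in N (left out, the last holds). Time passes only in rows, so rows that do not move let the fingers close. It gives the time, the measured TCP pose, the force, the opening and the grip force at its end, in the units of the state.
- arm.get_state(): the state, without advancing time (a new reading comes with each control period).
- arm.camera(name): name is "scene" or "top" or "wrist"; returns the picture (420x560x3 uint8, blue, green, red); there is no depth.
- arm.calibration(name): a dict with "vfov" (degrees; the focal length in pixels is half the picture's height over the tangent of half this angle, whatever the lens; pixels are square), "cx", "cy" (the principal point, pixels), "k1" (the pictures are not rectified: a ray, as slopes to the right and down, at radius r is drawn at 1 + k1 r^2 times it, then the intrinsics apply), "rvec" (rotation vector, rad) and "tvec" (3), from world to camera coordinates, as OpenCV has them; the wrist camera has in their place "mount" (4x4, takes a point from camera to tool coordinates, whose origin is the TCP and whose axes are the flange's). Camera axes: x right, y down, z forward; pixel columns grow to the right and rows downward; lengths in m; the calibration is good to about 2 mm. A picture is of the moment at which its call begins: read the wrist's pose just before it. calibration takes no time and is no camera call.
- arm.job_done(): hands the job in; it is judged then, once.
The state is a dict: "time": time; "joint_pos": joint angles; "joint_vel": joint speeds; "effort": joint torques, N m; "tcp_pos": TCP position; "ee_rot": TCP orientation; "ft_force": force on the tool from outside, world axes, zero at the start; "torque": the same for the moment, N m; "finger_gap": opening from 0.0 (shut) to 1.0 (fully open); "finger_force": force on a finger pad.
Only numpy, scipy, OpenCV 4.12 (cv2) and the standard library are available. Lean on these libraries where they do the work, as an engineer would, in place of code of your own. Each camera call takes 0.05 s, during which the arm holds its last target. There are 200 camera calls.

### The job

The tube carrier is about to go over to the analyser with one place still empty: take the one tall blood tube standing in the yellow rack and seat it fully down and upright in that empty place. Then let go of it, swing the carrier's folded handle upright while the carrier still stands on the bench, and lift the loaded carrier by the handle straight up, about 10 cm clear of the bench. Finish while holding it there, steady and level, with all six tubes in it, and leave the things round about where they are.

Things in the scene. Friction and masses are not known exactly. Their poses are not given: they have to be found in the camera images.
- carrier: Open white tube carrier with aluminium end cheeks, 90 (x) x 132 (y) x 64 mm, 0.4 kg empty, loose. Origin: centre of underside, z up, y parallel to the handle. Six 15.5 mm places with chamfered rims (top face z = 64 mm), two rows x = -23, +23, columns y = -41, 0, +41; tubes stand at z = 5, cap tops at z = 96, gaps between caps 30 mm across rows, 25 along. It swings freely on the handle's hinge and levels itself.
- empty_place (a point): Centre of the floor of the carrier's only empty place, at (+23, +41, 5) mm in the carrier's frame: in the row on the side away from the folded handle, at the +y end. Axes as the carrier. A seated tube's origin lies here. The rim of the place is 59 mm above this point; a lower guide plate with 17 mm holes lies 17 to 21 mm above it.
- handle (a joint): Angle of the carrier's bail handle (rad): 0 upright, positive leaning to the carrier's -x side, where it lies against its stop (1.0) at the start. Its hinge axis lies along the carrier's y, 80 mm above the underside at x = 0. It turns easily, clears the tubes as it swings, and falls to a stop (+1.0 or -1.0) when let go.
- handle_grip (a point): Middle of the handle's round black grip, a bar 14 mm thick and 94 mm long along the carrier's y, 95 mm from the hinge axis: 175 mm above the carrier's underside when upright; 131 mm above it and 80 mm out to -x when folded. The grip is a sleeve that turns easily on the handle's wire, so it can be pinched and led round the hinge. Wire arms run from its ends to the hinge pins at y = +-71 mm.
- last_tube: The capped blood tube to be seated: barrel 13.2 mm thick, purple cap 16 mm thick from 68 to 91 mm above its foot, 17 g. It stands upright near the middle of the yellow rack, its cap well above the few short white-capped tubes there, and is lifted straight out. Origin: centre of its foot, z up along the tube.
- rack: Yellow tube rack, 108 x 246 (along its y) x 64 mm high (81 mm with the few white caps in it), fixed to the bench. Origin: centre of its underside. The tube stands 31 mm deep in a 17 mm square hole at (-18, -9) mm in the rack's frame, on an inner shelf 33 mm above the bench.
- tube_a: One of the five capped blood tubes already standing in the carrier (same as the last tube), at (-23, -41) mm in the carrier's frame. Origin: centre of its foot.
- tube_b: One of the five capped blood tubes already standing in the carrier (same as the last tube), at (-23, 0) mm in the carrier's frame. Origin: centre of its foot.
- tube_c: One of the five capped blood tubes already standing in the carrier (same as the last tube), at (-23, 41) mm in the carrier's frame. Origin: centre of its foot.
- tube_d: One of the five capped blood tubes already standing in the carrier (same as the last tube), at (23, -41) mm in the carrier's frame. Origin: centre of its foot.
- tube_e: One of the five capped blood tubes already standing in the carrier (same as the last tube), at (23, 0) mm in the carrier's frame. Origin: centre of its foot.
- cup: Bystander: specimen cup with a screw lid, 66 mm wide, 69 mm high, on the bench. Origin: centre of its underside.
- dropper: Bystander: small dropper bottle, 37 mm wide, 100 mm high, on the bench. Origin: centre of its underside.
- timer: Bystander: white bench timer, 48 x 68 x 32 mm. Origin: centre of its underside.

How it is judged:
By the outcome, as a careful person would: the job done as asked, in the order asked, and still so for the second after the job is handed in, while the arm keeps its last pose, push and grip.
It also fails if it takes over 58 s, if anything falls off the work surface, if the arm or the gripper's body presses on something with over 40 N, if the wrist force passes 120 N, or if a joint passes its speed limit or range.

## Working session

There is one attempt and no reset: what is moved stays moved. The work goes in short steps, Python scripts to look and compute and a tool call to move; the robot and the scene stay as the last step left them, time stands still between calls to the robot, and variables do not carry over. Pictures are saved under pics/ and viewed, at most 10 in all, crops included, and the job is handed in when it is done.

Besides the shell and the picture viewer there is one more tool, called after "Emit:" in YAML: its name, and indented under it one key for each argument. step_arm: Moves the arm, as the interface text tells. Its arguments: {"type":"object","properties":{"increments":{"type":"array","items":{"type":"object","properties":{"dx":{"type":"number"},"dy":{"type":"number"},"dz":{"type":"number"},"roll":{"type":"number"}}}},"gripper":{"type":"number"},"newtons":{"type":"number"}},"required":["increments"]}

```bash
mkdir -p pics; python3 - <<'E'
from rig import arm
import cv2
print(arm.get_state())
for n in("scene","top","wrist"):
    c=arm.calibration(n);print(n,{k:(v.tolist() if hasattr(v,'tolist') else v) for k,v in c.items()})
    cv2.imwrite(f"pics/{n}0.png",arm.camera(n))
E
```

```text
{'time': 0.0, 'joint_pos': array([ 1.32981701,  0.68999807, -0.19451929,  1.56640714,  0.15726478,
        0.90249013, -0.21508401]), 'joint_vel': array([ 0.00123947, -0.00055604,  0.00112476, -0.00080629,  0.00013105,
        0.00156994, -0.00126561]), 'effort': array([-6.53419556e-04, -5.39590502e+01, -1.26648065e+00, -1.58540493e+01,
        9.10653529e-03,  9.58575314e-03, -3.02472961e-05]), 'tcp_pos': array([ 0.16933694, -0.60083984,  0.19385864]), 'ee_rot': array([-3.13968153e+00,  1.08495173e-04,  2.74869819e-01]), 'ft_force': array([0.61744671, 0.41021578, 0.81251616]), 'torque': array([-0.02285584, -0.00206526, -0.01044055]), 'finger_force': 0.0, 'finger_gap': 0.9950987194538969}
scene {'vfov': 47.58631565641881, 'cx': 278.2469802272153, 'cy': 207.05780346811642, 'k1': 0.01820134344229158, 'rvec': [0.8873881408525445, -2.5145723081302296, 1.065690379396756], 'tvec': [0.4601579067653716, 0.3656985574514479, 1.0454547548437805]}
top {'vfov': 43.85803856222123, 'cx': 285.3343083504981, 'cy': 207.36051047195315, 'k1': -0.15061002961100758, 'rvec': [2.118933778543488, -2.14555710720493, 0.15610965623809522], 'tvec': [0.005304546620640872, 0.6095583472665849, 1.426989719268594]}
wrist {'vfov': 68.87668183370141, 'cx': 280.4348357744775, 'cy': 213.2376362005005, 'k1': -0.04280239760500757, 'mount': [[4.0758401750473673e-05, -0.95168875662271, -0.30706433993003796, 0.07759154799794626], [0.9999996407969076, 0.00029875237154395825, -0.0007931917003400143, 0.000535645978008148], [0.0008466078228309619, -0.30706419730235207, 0.9516884269498361, -0.1795077294963274], [0.0, 0.0, 0.0, 1.0]]}
```

View pics/scene0.png

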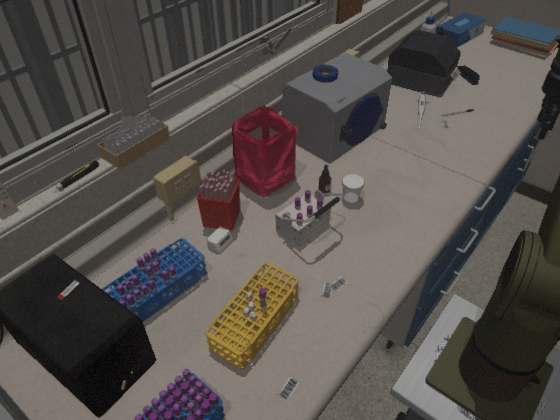

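View pics/top0.png

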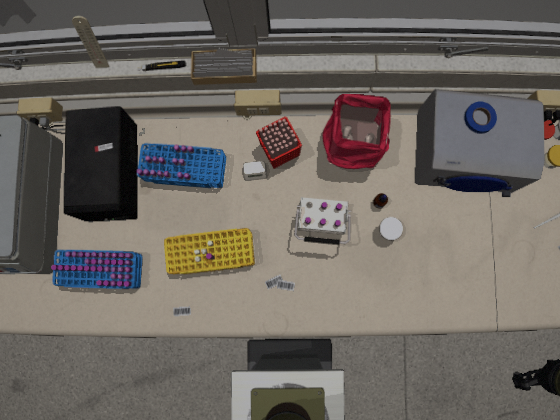

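Top view: the carrier is at about (322,219), its folded handle's grip at (322,240) on the robot side, and the empty place at about (308,205). The tall tube's purple cap is at (209,257) in the yellow rack, centred near (210,250). Image up is +x and left is +y.

```bash
cat > h.py <<'E'
import numpy as np,cv2
from rig import arm
from scipy.spatial.transform import Rotation as R
def pose(name,s=None):
    c=arm.calibration(name)
    if name=="wrist":
        s=s or arm.get_state();M=np.array(c["mount"]);T=np.eye(4)
        T[:3,:3]=R.from_euler("xyz",s["ee_rot"]).as_matrix();T[:3,3]=s["tcp_pos"];T=T@M
        return c,T[:3,:3],T[:3,3]
    Rw=cv2.Rodrigues(np.array(c["rvec"],float))[0]
    return c,Rw.T,-Rw.T@np.array(c["tvec"],float)
def ray(name,uv,s=None):
    c,Rc,o=pose(name,s);f=210/np.tan(np.radians(c["vfov"])/2)
    d=(np.atleast_2d(uv)-[c["cx"],c["cy"]])/f;x=d.copy()
    for _ in range(10): x=d/(1+c["k1"]*(x**2).sum(1,keepdims=True))
    return o,np.c_[x,np.ones(len(x))]@Rc.T
def onplane(name,uv,z,s=None):
    o,d=ray(name,uv,s);return o+d*((z-o[2])/d[:,2:])
def tri(o1,d1,o2,d2):
    A=np.c_[d1,-d2];t=np.linalg.lstsq(A,o2-o1,rcond=None)[0]
    return (o1+d1*t[0]+o2+d2*t[1])/2,np.linalg.norm(o1+d1*t[0]-o2-d2*t[1])
def blobs(im,lo,hi,amin=5):
    m=cv2.inRange(cv2.cvtColor(im,cv2.COLOR_BGR2HSV),lo,hi)
    n,l,st,ce=cv2.connectedComponentsWithStats(m)
    return [(ce[i].round(1),st[i,:].tolist()) for i in range(1,n) if st[i,4]>=amin]
PUR=((135,60,40),(170,255,255))
E
python3 - <<'E'
from h import *
im=cv2.imread("pics/top0.png")
for c,st in blobs(im,*PUR):
    if 190<c[0]<360 and 190<c[1]<270: print("top",c,st[2:],onplane("top",c,.094)[0].round(4),onplane("top",c,.12)[0].round(4))
im2=cv2.imread("pics/scene0.png")
for c,st in blobs(im2,*PUR):
    if c[0]>200 and 180<c[1]<310: print("sc",c,st,onplane("scene",c,.088)[0].round(4),onplane("scene",c,.115)[0].round(4))
a=cv2.resize(im[180:290,150:420],None,fx=2.9,fy=2.9,interpolation=cv2.INTER_CUBIC)
cv2.imwrite("pics/t1.png",a)
E
```

```text
top [323.9 204.6] [5, 6, 27] [ 0.6085 -0.1087  0.094 ] [ 0.6042 -0.1071  0.12  ]
top [338.4 206.4] [6, 6, 29] [ 0.603  -0.1484  0.094 ] [ 0.5988 -0.1461  0.12  ]
top [307.6 219.9] [6, 7, 28] [ 0.5668 -0.0633  0.094 ] [ 0.5633 -0.0625  0.12  ]
top [322.4 221.3] [6, 6, 28] [ 0.5624 -0.1036  0.094 ] [ 0.5589 -0.102   0.12  ]
top [337.3 222.6] [6, 6, 29] [ 0.5582 -0.1442  0.094 ] [ 0.5549 -0.1419  0.12  ]
top [208.8 256. ] [7, 6, 30] [0.4712 0.2067 0.094 ] [0.4694 0.2025 0.12  ]
sc [307.  194.2] [305, 190, 5, 9, 39] [ 0.6036 -0.1429  0.088 ] [ 0.5867 -0.1185  0.115 ]
sc [297.1 201.1] [295, 197, 5, 9, 38] [ 0.6082 -0.103   0.088 ] [ 0.5911 -0.0798  0.115 ]
sc [319.4 201.8] [317, 198, 6, 9, 40] [ 0.5582 -0.1392  0.088 ] [ 0.5426 -0.115   0.115 ]
sc [309.2 209.3] [307, 206, 6, 8, 36] [ 0.5626 -0.0976  0.088 ] [ 0.5468 -0.0746  0.115 ]
sc [299.  215.7] [297, 213, 5, 6, 28] [ 0.5693 -0.0607  0.088 ] [ 0.5534 -0.0388  0.115 ]
sc [262.  292.7] [259, 288, 7, 11, 54] [0.4837 0.1926 0.088 ] [0.4703 0.207  0.115 ]
```

View pics/t1.png

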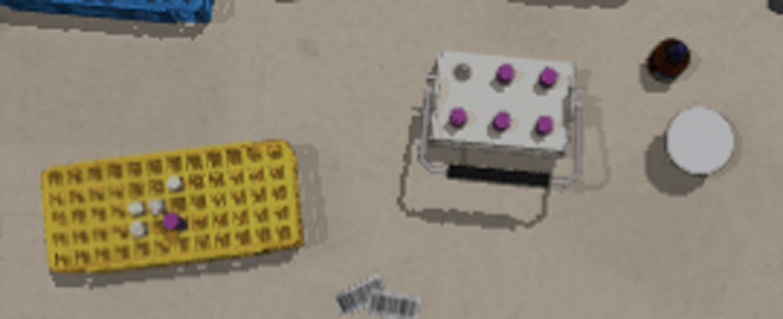

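The close-up confirms the empty place, upper left of the carrier's six. The handle lies to the robot side. The tall tube has white caps to its left and above it. I'll fly over the carrier first for one close look.

Emit:
step_arm:
  increments:
    - {"dx": 4.5, "dy": 3, "dz": 1, "roll": 10}
    - {"dx": 4.5, "dy": 3, "dz": 1, "roll": 10}
    - {"dx": 4.5, "dy": 3, "dz": 1, "roll": 10}
    - {"dx": 4.5, "dy": 3, "dz": 1, "roll": 10}
    - {"dx": 4.5, "dy": 3, "dz": 1, "roll": 10}
  gripper: 1.0

```text
time: 0.78
tcp_pos: [0.3957, -0.4505, 0.2449]
ee_rot: [-3.141, 0.0, 1.153]
ft_force: [0.2, -0.1, -0.3]
finger_gap: 0.997
finger_force: 0.0
```

Emit:
step_arm:
  increments:
    - {"dx": 3.7, "dy": 6, "roll": 3.7}
    - {"dx": 3.7, "dy": 6, "roll": 3.7}
    - {"dx": 3.7, "dy": 6, "roll": 3.7}
    - {"dx": 3.7, "dy": 6, "roll": 3.7}
    - {"dx": 3.7, "dy": 6, "roll": 3.7}

```text
validation failed for argument at $.in...
```

Emit:
step_arm:
  increments:
    - {"dy": 5}
    - {}
    - {}

```text
validation failed for argument at $.in...
```

```bash
cat > look.py <<'E'
import sys
from h import *
s=arm.get_state();im=arm.camera("wrist");cv2.imwrite(f"pics/{sys.argv[1]}.png",im)
print(s["tcp_pos"].round(4),np.degrees(s["ee_rot"]).round(1),s["time"])
for c,st in blobs(im,*PUR,40): print(c,st,*[onplane("wrist",c,float(z),s)[0][:2].round(4) for z in sys.argv[2:]])
E
python3 look.py w1 .093
```

```text
[ 0.3957 -0.4505  0.2449] [-180.     0.    66.1] 0.775
```

View pics/w1.png

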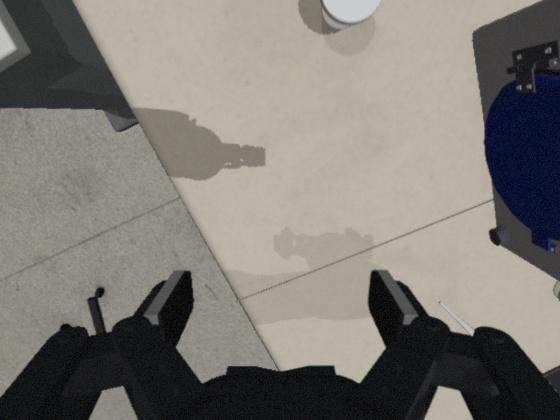

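The picture shows only bench, with the cup at (350,5), because the last two calls were refused. I'll give every field in each row this time.

Emit:
step_arm:
  increments:
    - {"dx": 3.7, "dy": 6, "dz": 0, "roll": 3.6}
    - {"dx": 3.7, "dy": 6, "dz": 0, "roll": 3.6}
    - {"dx": 3.7, "dy": 6, "dz": 0, "roll": 3.6}
    - {"dx": 3.7, "dy": 6, "dz": 0, "roll": 3.6}
    - {"dx": 3.7, "dy": 6, "dz": 0, "roll": 3.6}

```text
time: 1.45
tcp_pos: [0.5592, -0.1843, 0.2445]
ee_rot: [-3.141, 0.0, 1.463]
ft_force: [1.4, -0.5, -0.7]
finger_gap: 1.004
finger_force: 0.0
```

Emit:
step_arm:
  increments:
    - {"dx": 0, "dy": 4, "dz": 0, "roll": 0}
    - {"dx": 0, "dy": 0, "dz": 0, "roll": 0}
    - {"dx": 0, "dy": 0, "dz": 0, "roll": 0}

```text
time: 1.82
tcp_pos: [0.5582, -0.147, 0.2444]
ee_rot: [-3.141, 0.001, 1.46]
ft_force: [0.2, 0.3, 0.5]
finger_gap: 1.001
finger_force: 0.0
```

```bash
python3 look.py w2 .093
```

```text
[ 0.5582 -0.147   0.2444] [-1.80e+02  1.00e-01  8.37e+01] 1.825
[280.4 107.9] [273, 101, 16, 15, 182] [ 0.5665 -0.0628]
[280.4 147.7] [274, 140, 14, 16, 173] [ 0.5621 -0.1029]
[322.7 147.5] [315, 140, 16, 16, 188] [ 0.6068 -0.1076]
[280.6 184.4] [274, 176, 14, 17, 185] [ 0.5579 -0.1425]
[321.2 184.3] [314, 176, 15, 17, 189] [ 0.6024 -0.1473]
```

View pics/w2.png

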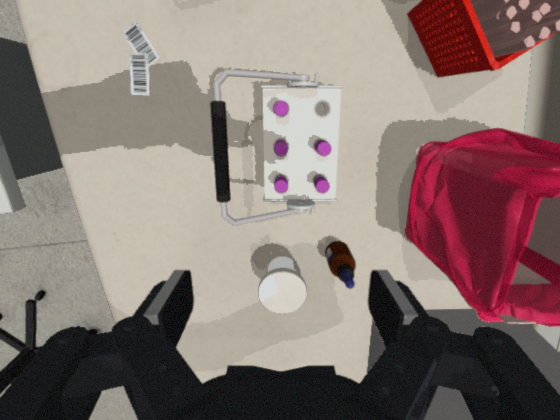

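Wrist view over the carrier: five caps at (280,108), (280,148), (323,148), (281,184) and (321,184). The empty hole is at (322,108), with the black grip on the left around (220,152). Carrier yaw is about -6.1°, and the empty place is near (0.611,-0.067). Next is the tube.

Emit:
step_arm:
  increments:
    - {"dx": -1.3, "dy": 5, "dz": 0, "roll": 0}
    - {"dx": -1.3, "dy": 5, "dz": 0, "roll": 0}
    - {"dx": -1.3, "dy": 5, "dz": 0, "roll": 0}
    - {"dx": -1.3, "dy": 5, "dz": 0, "roll": 0}
    - {"dx": -1.3, "dy": 5, "dz": 0, "roll": 0}

```text
time: 2.5
tcp_pos: [0.4939, 0.1038, 0.2447]
ee_rot: [3.141, 0.001, 1.458]
ft_force: [0.1, 1.1, 0.6]
finger_gap: 1.002
finger_force: 0.0
```

Emit:
step_arm:
  increments:
    - {"dx": -1.2, "dy": 5, "dz": -1.5, "roll": 0}
    - {"dx": -1.0, "dy": 5, "dz": -1.5, "roll": 0}
    - {"dx": 0, "dy": 0, "dz": 0, "roll": 0}
    - {"dx": 0, "dy": 0, "dz": 0, "roll": 0}

```text
time: 3.0
tcp_pos: [0.4725, 0.2026, 0.2145]
ee_rot: [3.141, 0.001, 1.459]
ft_force: [0.1, -0.5, 0.1]
finger_gap: 0.998
finger_force: 0.0
```

```bash
python3 look.py w3 .121
```

```text
[0.4725 0.2026 0.2145] [1.80e+02 1.00e-01 8.36e+01] 3.0
[516.5   8.4] [502, 0, 31, 19, 402] [0.6781 0.3431]
[549.8  12. ] [539, 1, 21, 22, 311] [0.7069 0.3387]
[513.7  30.7] [498, 19, 31, 22, 427] [0.6769 0.3267]
[546.6  55.6] [532, 45, 28, 20, 420] [0.7076 0.3056]
[506.   76.4] [491, 68, 30, 17, 411] [0.6731 0.2918]
[544.8  76.9] [529, 68, 31, 17, 410] [0.7079 0.2887]
[502.1  97.5] [489, 90, 27, 16, 347] [0.6711 0.275 ]
[277.6 200.1] [270, 190, 16, 21, 275] [0.4693 0.2055]
```

View pics/w3.png

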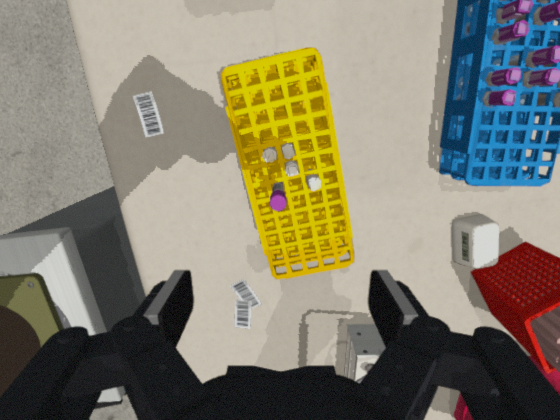

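The tall tube's cap is at (278,200), about (0.469,0.2035) after allowing for its visible side. The white caps stand lower, above and to the right of it. I'll descend and grip.

Emit:
step_arm:
  increments:
    - {"dx": -0.3, "dy": 0.1, "dz": -4, "roll": 0}
    - {"dx": 0, "dy": 0, "dz": -4, "roll": 0}
    - {"dx": 0, "dy": 0, "dz": -2.5, "roll": 0}
    - {"dx": 0, "dy": 0, "dz": -1.3, "roll": 0}
    - {"dx": 0, "dy": 0, "dz": 0, "roll": 0}

```text
time: 3.68
tcp_pos: [0.469, 0.2042, 0.0965]
ee_rot: [-3.141, 0.001, 1.46]
ft_force: [-0.0, 0.9, 0.4]
finger_gap: 1.003
finger_force: 0.0
```

Emit:
step_arm:
  increments:
    - {"dx": 0, "dy": 0, "dz": 0, "roll": 0}
    - {"dx": 0, "dy": 0, "dz": 0, "roll": 0}
    - {"dx": 0, "dy": 0, "dz": 0, "roll": 0}
    - {"dx": 0, "dy": 0, "dz": 0, "roll": 0}
    - {"dx": 0, "dy": 0, "dz": 0, "roll": 0}
  gripper: 0
  newtons: 25

```text
time: 4.3
tcp_pos: [0.4687, 0.2055, 0.0968]
ee_rot: [3.141, -0.0, 1.462]
ft_force: [-0.0, -0.1, 0.3]
finger_gap: -0.002
finger_force: 0.0
```

Emit:
step_arm:
  increments:
    - {"dx": 0, "dy": 0, "dz": 0, "roll": 0}
    - {"dx": 0, "dy": 0, "dz": 0, "roll": 0}
    - {"dx": 0, "dy": 0, "dz": 0, "roll": 0}

```text
time: 4.68
tcp_pos: [0.4686, 0.2054, 0.0967]
ee_rot: [-3.142, 0.0, 1.462]
ft_force: [-0.2, 0.5, 0.1]
finger_gap: 0.001
finger_force: 0.0
```

The fingers closed on nothing, so I'll look.

```bash
python3 look.py w4 .121; python3 - <<'E'
import cv2
from rig import arm
i=arm.camera("scene")[220:400,180:340];j=arm.camera("top")[200:300,140:280]
w=cv2.imread("pics/w4.png")
a=cv2.resize(i,(400,450));b=cv2.resize(j,(400,286));w=cv2.resize(w,(400,300))
import numpy as np
o=np.zeros((590,800,3),'uint8');o[:450,:400]=a;o[:286,400:]=b;o[290:,400:]=w
cv2.imwrite("pics/m4.png",o)
E
```

```text
[0.4686 0.2054 0.0967] [-180.     0.    83.7] 4.675
[283.5 249.5] [271, 238, 26, 30, 436] [0.4701 0.2121]
```

View pics/m4.png

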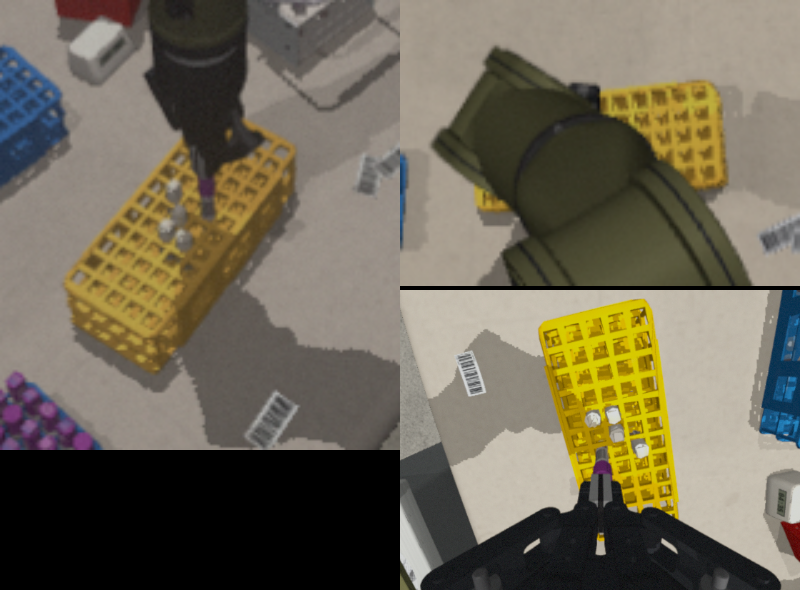

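The tube is still standing in its hole, and the cap shows just beyond the shut fingertips on the +y side. I'll triangulate it across views.

```bash
python3 - <<'E'
from h import *
s=arm.get_state();sc=arm.camera("scene");w=cv2.imread("pics/w4.png")
B=[(c,st) for c,st in blobs(sc,*PUR) if 240<c[0]<290 and 260<c[1]<330];print(B)
o,d=ray("scene",B[0][0]);o2,d2=ray("wrist",[283.5,249.5],s)
print("now",tri(o,d[0],o2,d2[0]))
# before: scene0 vs top0, vs w3
p=dict(s);p["tcp_pos"]=np.array([.4725,.2026,.2145]);p["ee_rot"]=np.radians([180,.1,83.6])
o,d=ray("scene",[262,292.7]);ot,dt=ray("top",[208.8,256]);ow,dw=ray("wrist",[277.6,200.1],p)
print(tri(o,d[0],ot,dt[0]),tri(o,d[0],ow,dw[0]),tri(ot,dt[0],ow,dw[0]))
for n in("scene","top","wrist"): print(n,pose(n,s)[2].round(3))
# TCP & grasp point in current wrist image
c,Rc,o=pose("wrist",s);f=210/np.tan(np.radians(c["vfov"])/2)
for z in(0,.019):
    q=Rc.T@(s["tcp_pos"]+[0,0,z]-o);print(f*q[0]/q[2]+c["cx"],f*q[1]/q[2]+c["cy"])
cv2.imwrite("pics/z5.png",cv2.resize(w[180:380,200:380],(540,600)))
E
```

```text
[(array([262.1, 294.6]), [260, 291, 5, 8, 35])]
now (array([0.4696889 , 0.20719429, 0.10920194]), np.float64(0.0008952248963734206))
(array([0.47102596, 0.20454983, 0.11141163]), np.float64(0.0023425327507859313)) (array([0.4697482 , 0.20542741, 0.1151881 ]), np.float64(0.003273481413920094)) (array([0.46942149, 0.20354404, 0.11432631]), np.float64(0.0008404491362753857))
scene [0.036 0.673 0.992]
top [ 0.375 -0.02   1.506]
wrist [0.476 0.283 0.276]
281.9483960232074 243.26865449582345
282.1254622608314 256.45059878527724
```

View pics/z5.png

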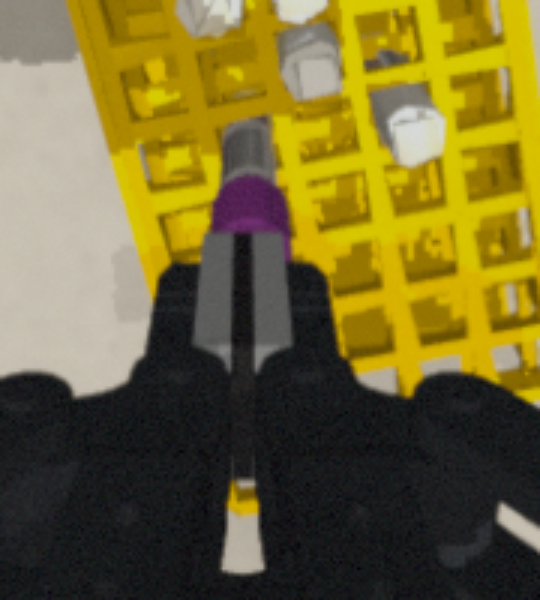

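```bash
python3 - <<'E'
from h import *
s=arm.get_state();print(s["tcp_pos"],s["ee_rot"],s["joint_pos"].round(3))
o,d=ray("scene",[262,291]);o2,d2=ray("wrist",[281.7,258.3],s);print("tip tri",tri(o,d[0],o2,d2[0]))
def proj(n,P):
    c,Rc,o=pose(n,s);f=210/np.tan(np.radians(c["vfov"])/2);q=(np.array(P)-o)@Rc
    x=q[:2]/q[2];x=x*(1+c["k1"]*(x@x));return (f*x+[c["cx"],c["cy"]]).round(1)
for P in([.4686,.2054,.0967],[.4686,.2054,.124],[.4686,.185,.0967],[.4694,.204,.124],[.4694,.204,.101]): print(P,proj("scene",P),proj("wrist",P))
# column profiles (HSV) through tip in both views
sc=arm.camera("scene");w=cv2.imread("pics/w4.png")
print("scene",[(r,sc[r,262].tolist()) for r in range(270,312,2)])
print("wrist",[(r,w[r,272].tolist()) for r in range(232,300,3)])
E
```

```text
[0.46865487 0.20540768 0.09671351] [3.14152162e+00 3.46369670e-06 1.46161133e+00] [-0.271  0.717 -0.379  1.99   0.505  0.527 -1.117]
tip tri (array([0.46869536, 0.20843087, 0.12427967]), np.float64(2.1034500827000367e-05))
[0.4686, 0.2054, 0.0967] [263.3 297.5] [281.9 243.3]
[0.4686, 0.2054, 0.124] [262.9 290.2] [282.1 263. ]
[0.4686, 0.185, 0.0967] [269.1 291.7] [285.2 271.7]
[0.4694, 0.204, 0.124] [263.1 289.6] [283.8 265.2]
[0.4694, 0.204, 0.101] [263.4 295.8] [283.4 247.9]
scene [(270, [31, 36, 41]), (272, [35, 38, 42]), (274, [27, 32, 39]), (276, [27, 33, 34]), (278, [32, 39, 42]), (280, [30, 36, 39]), (282, [30, 34, 37]), (284, [29, 33, 38]), (286, [38, 41, 45]), (288, [31, 37, 42]), (290, [54, 57, 62]), (292, [62, 42, 68]), (294, [63, 39, 69]), (296, [66, 45, 72]), (298, [70, 55, 76]), (300, [79, 80, 87]), (302, [58, 60, 66]), (304, [55, 59, 64]), (306, [65, 69, 75]), (308, [56, 94, 117]), (310, [43, 88, 112])]
wrist [(232, [0, 186, 208]), (235, [0, 193, 211]), (238, [0, 190, 208]), (241, [0, 189, 207]), (244, [50, 126, 155]), (247, [76, 36, 78]), (250, [78, 33, 80]), (253, [78, 31, 77]), (256, [73, 35, 75]), (259, [94, 95, 95]), (262, [92, 94, 95]), (265, [91, 92, 91]), (268, [94, 96, 95]), (271, [92, 92, 93]), (274, [93, 95, 92]), (277, [89, 91, 92]), (280, [92, 92, 93]), (283, [91, 93, 92]), (286, [90, 90, 90]), (289, [92, 92, 92]), (292, [90, 91, 89]), (295, [101, 103, 103]), (298, [74, 73, 73])]
```

Both views put the shut fingertips at z≈0.124, on top of the cap and about 27 mm above the reported TCP. The fingers therefore end farther back than stated. I'll open, go 2.2 cm lower and close again.

Emit:
step_arm:
  increments:
    - {"dx": 0, "dy": 0, "dz": 0.5, "roll": 0}
    - {"dx": 0, "dy": 0, "dz": 0, "roll": 0}
    - {"dx": 0, "dy": 0, "dz": 0, "roll": 0}
    - {"dx": 0, "dy": 0, "dz": 0, "roll": 0}
    - {"dx": 0, "dy": 0, "dz": 0, "roll": 0}
  gripper: 1.0

```text
time: 5.55
tcp_pos: [0.4686, 0.2054, 0.1016]
ee_rot: [-3.142, 0.0, 1.462]
ft_force: [0.7, -0.2, 0.4]
finger_gap: 0.998
finger_force: 0.0
```

Emit:
step_arm:
  increments:
    - {"dx": 0.1, "dy": -0.1, "dz": -1.5, "roll": 0}
    - {"dx": 0, "dy": 0, "dz": -1.2, "roll": 0}
    - {"dx": 0, "dy": 0, "dz": 0, "roll": 0}
    - {"dx": 0, "dy": 0, "dz": 0, "roll": 0}

```text
time: 6.05
tcp_pos: [0.4696, 0.2045, 0.0745]
ee_rot: [-3.141, 0.0, 1.462]
ft_force: [0.3, -0.6, -0.3]
finger_gap: 1.001
finger_force: 0.0
```

Emit:
step_arm:
  increments:
    - {"dx": 0, "dy": 0, "dz": 0, "roll": 0}
    - {"dx": 0, "dy": 0, "dz": 0, "roll": 0}
    - {"dx": 0, "dy": 0, "dz": 0, "roll": 0}
    - {"dx": 0, "dy": 0, "dz": 0, "roll": 0}
    - {"dx": 0, "dy": 0, "dz": 0, "roll": 0}
  gripper: 0
  newtons: 25

```text
time: 6.68
tcp_pos: [0.4698, 0.2045, 0.0749]
ee_rot: [3.141, -0.0, 1.462]
ft_force: [-0.1, -0.3, 2.0]
finger_gap: 0.168
finger_force: 24.3
```

That's a grip: gap 0.168 and 24 N. I'll lift straight out and carry it to above the empty place.

Emit:
step_arm:
  increments:
    - {"dx": 0, "dy": 0, "dz": 1, "roll": 0}
    - {"dx": 0, "dy": 0, "dz": 2, "roll": 0}
    - {"dx": 0, "dy": 0, "dz": 3, "roll": 0}
    - {"dx": 0, "dy": 0, "dz": 3, "roll": 0}
    - {"dx": 0, "dy": 0, "dz": 3, "roll": 0}

```text
time: 7.3
tcp_pos: [0.4694, 0.2043, 0.1962]
ee_rot: [3.141, -0.0, 1.462]
ft_force: [0.6, 0.3, -0.2]
finger_gap: 0.165
finger_force: 24.4
```

Emit:
step_arm:
  increments:
    - {"dx": 3, "dy": -2, "dz": 0, "roll": 0}
    - {"dx": 4, "dy": -4, "dz": 0, "roll": 0}
    - {"dx": 4, "dy": -4, "dz": 0, "roll": 0}
    - {"dx": 3.1, "dy": -4, "dz": 0, "roll": 0}
    - {"dx": 0, "dy": -4, "dz": 0, "roll": 0}

```text
time: 7.92
tcp_pos: [0.6127, 0.0225, 0.1949]
ee_rot: [3.14, -0.001, 1.46]
ft_force: [-0.2, 0.2, 0.1]
finger_gap: 0.169
finger_force: 24.4
```

Emit:
step_arm:
  increments:
    - {"dx": 0, "dy": -4, "dz": 0, "roll": 0}
    - {"dx": 0, "dy": -3, "dz": 0, "roll": 0}
    - {"dx": 0, "dy": -2, "dz": 0, "roll": 0}
    - {"dx": 0, "dy": 0, "dz": 0, "roll": 0}
    - {"dx": 0, "dy": 0, "dz": 0, "roll": 0}

```text
time: 8.55
tcp_pos: [0.6107, -0.0633, 0.195]
ee_rot: [3.141, -0.002, 1.464]
ft_force: [-0.1, 0.0, -0.2]
finger_gap: 0.169
finger_force: 24.4
```

Emit:
step_arm:
  increments:
    - {"dx": 0.1, "dy": -0.4, "dz": -3, "roll": 0}
    - {"dx": 0, "dy": 0, "dz": -3, "roll": 0}
    - {"dx": 0, "dy": 0, "dz": -1.5, "roll": 0}
    - {"dx": 0, "dy": 0, "dz": 0, "roll": 0}
    - {"dx": 0, "dy": 0, "dz": 0, "roll": 0}

```text
time: 9.18
tcp_pos: [0.6127, -0.0688, 0.1208]
ee_rot: [3.139, -0.001, 1.462]
ft_force: [0.4, -0.8, 0.8]
finger_gap: 0.165
finger_force: 24.4
```

```bash
python3 look.py w6 .093; python3 - <<'E'
import cv2,numpy as np
from rig import arm
w=cv2.imread("pics/w6.png");a=cv2.resize(w[110:330,190:390],(545,600));i=arm.camera("scene");cv2.imwrite("pics/s6.png",i)
b=cv2.resize(i[170:270,260:345],(255,300),interpolation=cv2.INTER_CUBIC);o=np.zeros((600,800,3),'uint8');o[:,:545]=a;o[:300,545:]=b
cv2.imwrite("pics/z6.png",o)
E
```

```text
[ 0.6127 -0.0688  0.1208] [179.9  -0.   83.8] 9.175
[219.5 222.7] [208, 209, 24, 28, 495] [ 0.5686 -0.06  ]
[280.4 274.9] [266, 252, 30, 46, 1164] [ 0.6076 -0.1068]
[223.  271.4] [212, 257, 23, 29, 495] [ 0.5646 -0.0991]
[280.8 315.3] [272, 300, 19, 31, 481] [ 0.604  -0.1431]
```

View pics/z6.png

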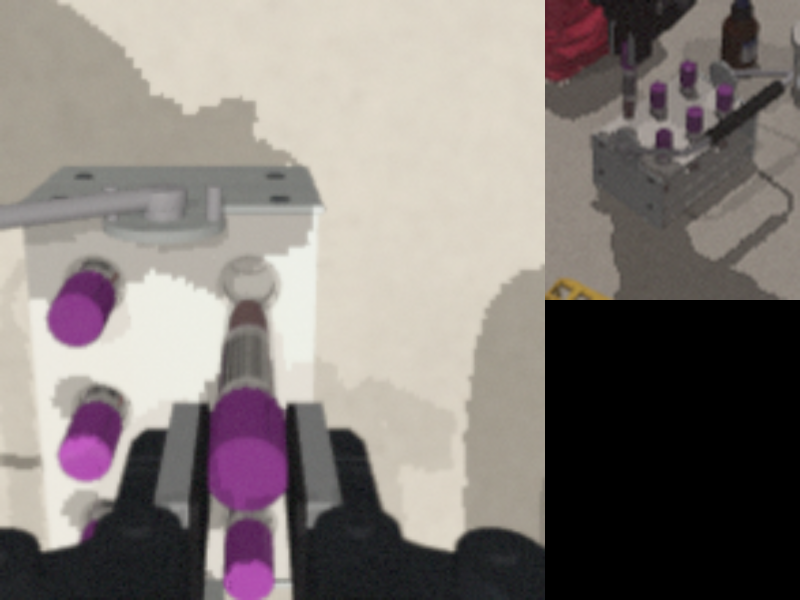

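The wrist crop shows the held tube upright in the pads. Its foot's front edge is at crop (247,300) and the empty hole is at crop (249,283), straight ahead of it. I'll compute both positions.

```bash
python3 - <<'E'
from h import *
s=arm.get_state()
u=lambda x,y:[190+x/2.725,110+y/2.727]
print("hole",onplane("wrist",u(249,283),.064,s),"edges",onplane("wrist",[u(249,258),u(249,309),u(220,283),u(277,283)],.064,s)[:,:2].round(4))
print("foot+y edge",onplane("wrist",u(247,300),.079,s),onplane("wrist",u(247,300),.082,s))
print("cap b", [onplane("wrist",u(*p),.0945,s)[0][:2].round(4) for p in((80,320),(86,456))])
print("held cap top",onplane("wrist",u(248,472),.170,s),"bottom +y edge",onplane("wrist",u(248,388),.147,s),s["tcp_pos"])
E
```

```text
hole [[ 0.61273869 -0.06798299  0.064     ]] edges [[ 0.6136 -0.0603]
 [ 0.6119 -0.0762]
 [ 0.6042 -0.067 ]
 [ 0.621  -0.0689]]
foot+y edge [[ 0.61207531 -0.06806548  0.079     ]] [[ 0.61217728 -0.06703049  0.082     ]]
cap b [array([ 0.5683, -0.0634]), array([ 0.563 , -0.1035])]
held cap top [[ 0.61183696 -0.06882769  0.17      ]] bottom +y edge [[ 0.61255077 -0.06328174  0.147     ]] [ 0.61262819 -0.06924169  0.12095002]
```

```bash
python3 - <<'E'
from h import *
s=arm.get_state()
def proj(n,P):
    c,Rc,o=pose(n,s);f=210/np.tan(np.radians(c["vfov"])/2);q=(np.array(P)-o)@Rc
    x=q[:2]/q[2];x=x*(1+c["k1"]*(x@x));return (f*x+[c["cx"],c["cy"]]).round(1)
sc=cv2.imread("pics/s6.png")
print([(c.tolist(),st) for c,st in blobs(sc,(130,40,30),(172,255,255),4) if 270<c[0]<340 and 170<c[1]<230])
for n,(x,y,z) in dict(A=(.6121,-.070,.079),B=(.6121,-.077,.066),C=(.612,-.070,.066)).items():
    print(n,[(h,proj("scene",(x,y,z+h)),proj("wrist",(x,y,z+h))) for h in(0,.068,.08,.091)])
print("tip",[proj("wrist",s["tcp_pos"]+[0,.011,h]) for h in(0,.02,.027,.035)])
w=cv2.imread("pics/w6.png")
m=cv2.inRange(cv2.cvtColor(w,cv2.COLOR_BGR2HSV),*PUR)
print([(r,np.flatnonzero(m[r,255:310])[[0,-1]]+255,int(w[r,281].sum())) for r in range(253,300,3) if m[r,255:310].any()])
print("col",[(r,w[r,281].tolist()) for r in range(204,256,2)])
g=sc[:,287:290].mean(1).round();print("scene col",[(r,g[r].tolist()) for r in range(178,216,2)])
E
```

```text
[([294.2, 178.2], [293, 177, 3, 3, 5]), ([285.9, 187.4], [283, 182, 7, 12, 37]), ([307.1, 193.9], [305, 190, 6, 9, 43]), ([297.1, 201.2], [295, 197, 6, 10, 44]), ([319.3, 202.0], [317, 197, 6, 11, 50]), ([309.3, 209.1], [307, 205, 6, 10, 46]), ([299.1, 216.1], [297, 213, 5, 7, 32])]
A [(0, array([288.6, 209.3]), array([280.9, 222.4])), (0.068, array([288.8, 190.9]), array([281.5, 263.3])), (0.08, array([288.8, 187.5]), array([281.7, 274. ])), (0.091, array([288.8, 184.4]), array([281.8, 285.1]))]
B [(0, array([290.1, 211.3]), array([281.8, 225.1])), (0.068, array([290.4, 193.1]), array([282.6, 263.7])), (0.08, array([290.4, 189.8]), array([282.8, 273.5])), (0.091, array([290.4, 186.7]), array([283. , 283.7]))]
C [(0, array([288.6, 212.7]), array([280.8, 217. ])), (0.068, array([288.8, 194.5]), array([281.2, 253.3])), (0.08, array([288.8, 191.2]), array([281.3, 262.5])), (0.091, array([288.8, 188.1]), array([281.4, 272.1]))]
tip [array([280.1, 227.1]), array([280.1, 239.6]), array([280.2, 244.6]), array([280.2, 250.8])]
[(253, array([275, 286]), 258), (256, array([271, 290]), 240), (2
[... 844 characters left out ...]
0]), (242, [102, 106, 110]), (244, [101, 106, 109]), (246, [103, 108, 111]), (248, [125, 129, 134]), (250, [122, 127, 133]), (252, [102, 72, 107]), (254, [100, 45, 102])]
scene col [(178, [26.0, 25.0, 30.0]), (180, [29.0, 28.0, 34.0]), (182, [47.0, 46.0, 49.0]), (184, [59.0, 55.0, 60.0]), (186, [62.0, 58.0, 62.0]), (188, [61.0, 56.0, 61.0]), (190, [60.0, 58.0, 62.0]), (192, [60.0, 44.0, 64.0]), (194, [80.0, 79.0, 86.0]), (196, [57.0, 56.0, 62.0]), (198, [56.0, 56.0, 61.0]), (200, [55.0, 55.0, 60.0]), (202, [79.0, 80.0, 85.0]), (204, [55.0, 55.0, 66.0]), (206, [57.0, 58.0, 68.0]), (208, [62.0, 63.0, 73.0]), (210, [124.0, 128.0, 135.0]), (212, [112.0, 115.0, 121.0]), (214, [87.0, 88.0, 91.0])]
```

Model A fits both views: the tube is at y≈-0.070 with its foot at z≈0.079. The hole is at (0.6127,-0.068). I'll shift +y by 2 mm and go down gently.

Emit:
step_arm:
  increments:
    - {"dx": 0, "dy": 0.2, "dz": -0.5, "roll": 0}
    - {"dx": 0, "dy": 0, "dz": -0.7, "roll": 0}
    - {"dx": 0, "dy": 0, "dz": 0, "roll": 0}
    - {"dx": 0, "dy": 0, "dz": -0.6, "roll": 0}
    - {"dx": 0, "dy": 0, "dz": 0, "roll": 0}

```text
time: 9.9
tcp_pos: [0.6115, -0.0676, 0.1012]
ee_rot: [-3.141, -0.0, 1.462]
ft_force: [-0.7, -0.6, 0.5]
finger_gap: 0.164
finger_force: 24.4
```

Emit:
step_arm:
  increments:
    - {"dx": 0, "dy": 0, "dz": -0.4, "roll": 0}
    - {"dx": 0, "dy": 0, "dz": 0, "roll": 0}

```text
time: 10.15
tcp_pos: [0.6116, -0.0676, 0.0974]
ee_rot: [-3.141, -0.0, 1.462]
ft_force: [0.4, 0.5, 0.3]
finger_gap: 0.17
finger_force: 24.4
```

Emit:
step_arm:
  increments:
    - {"dx": 0, "dy": 0, "dz": -1, "roll": 0}
    - {"dx": 0, "dy": 0, "dz": -1, "roll": 0}
    - {"dx": 0, "dy": 0, "dz": -0.6, "roll": 0}
    - {"dx": 0, "dy": 0, "dz": 0, "roll": 0}

```text
time: 10.65
tcp_pos: [0.6115, -0.0675, 0.071]
ee_rot: [-3.141, -0.0, 1.462]
ft_force: [1.0, 0.2, -0.6]
finger_gap: 0.166
finger_force: 24.4
```

Emit:
step_arm:
  increments:
    - {"dx": 0, "dy": 0, "dz": -0.5, "roll": 0}
    - {"dx": 0, "dy": 0, "dz": -0.5, "roll": 0}
    - {"dx": 0, "dy": 0, "dz": 0, "roll": 0}

```text
time: 11.02
tcp_pos: [0.6117, -0.0675, 0.0614]
ee_rot: [-3.142, -0.0, 1.462]
ft_force: [0.2, 0.9, -0.4]
finger_gap: 0.166
finger_force: 24.4
```

Emit:
step_arm:
  increments:
    - {"dx": 0, "dy": 0, "dz": -0.5, "roll": 0}
    - {"dx": 0, "dy": 0, "dz": -0.5, "roll": 0}
    - {"dx": 0, "dy": 0, "dz": 0, "roll": 0}

```text
time: 11.4
tcp_pos: [0.6118, -0.0675, 0.0513]
ee_rot: [3.142, -0.0, 1.462]
ft_force: [1.1, 0.3, -1.2]
finger_gap: 0.17
finger_force: 24.4
```

Emit:
step_arm:
  increments:
    - {"dx": 0, "dy": 0, "dz": -0.3, "roll": 0}
    - {"dx": 0, "dy": 0, "dz": 0, "roll": 0}

```text
time: 11.65
tcp_pos: [0.6118, -0.0675, 0.0486]
ee_rot: [3.141, -0.0, 1.462]
ft_force: [1.0, 0.5, -1.4]
finger_gap: 0.173
finger_force: 24.4
```

Emit:
step_arm:
  increments:
    - {"dx": 0, "dy": 0, "dz": -0.2, "roll": 0}
    - {"dx": 0, "dy": 0, "dz": 0, "roll": 0}

```text
time: 11.9
tcp_pos: [0.6119, -0.0675, 0.0468]
ee_rot: [3.141, -0.0, 1.462]
ft_force: [1.5, 0.7, 0.4]
finger_gap: 0.166
finger_force: 24.5
```

Emit:
step_arm:
  increments:
    - {"dx": 0, "dy": 0, "dz": -0.2, "roll": 0}
    - {"dx": 0, "dy": 0, "dz": 0, "roll": 0}

```text
time: 12.15
tcp_pos: [0.6128, -0.0674, 0.0466]
ee_rot: [3.139, -0.0, 1.462]
ft_force: [-0.4, 0.4, 10.9]
finger_gap: 0.164
finger_force: 25.5
```

```bash
python3 - <<'E'
from h import *
sc=arm.camera("scene");print(arm.get_state()["ft_force"])
print([(c.tolist(),st) for c,st in blobs(sc,(130,40,30),(172,255,255),4) if 270<c[0]<340 and 170<c[1]<230])
E
python3 look.py w7 .093
```

```text
[-0.14407444 -0.54121061 11.50758202]
[([272.5, 181.0], [272, 180, 2, 3, 4]), ([326.2, 184.2], [325, 183, 3, 3, 5]), ([307.8, 194.5], [305, 190, 6, 10, 29]), ([319.3, 201.9], [317, 197, 6, 11, 49]), ([297.5, 204.0], [295, 201, 5, 6, 19]), ([285.5, 208.3], [284, 204, 5, 10, 22]), ([309.2, 209.1], [307, 205, 6, 10, 48]), ([299.1, 216.0], [297, 213, 5, 7, 33])]
[ 0.6128 -0.0674  0.0465] [179.8  -0.   83.7] 12.2
[193.1 273.8] [174, 252, 39, 45, 1209] [ 0.5696 -0.0587]
[280.3 274.6] [265, 252, 31, 45, 1165] [ 0.612  -0.0637]
[281.4 338.5] [268, 315, 28, 47, 1134] [ 0.6084 -0.1018]
[198.6 382. ] [196, 376, 6, 13, 44] [ 0.5585 -0.1271]
```

Floor contact came at the expected height (11 N), and the cap is level with its neighbour (same rows, 252–297). The tube is seated, so I'll open a little and rise.

Emit:
step_arm:
  increments:
    - {"dx": 0, "dy": 0, "dz": 0.2, "roll": 0}
    - {"dx": 0, "dy": 0, "dz": 0, "roll": 0}
    - {"dx": 0, "dy": 0, "dz": 0, "roll": 0}
  gripper: 0.34

```text
time: 12.62
tcp_pos: [0.611, -0.0678, 0.0463]
ee_rot: [-3.14, 0.0, 1.462]
ft_force: [-0.1, -0.1, -0.8]
finger_gap: 0.34
finger_force: 0.0
```

Emit:
step_arm:
  increments:
    - {"dx": 0, "dy": 0, "dz": 1, "roll": 0}
    - {"dx": 0, "dy": 0, "dz": 2, "roll": 0}
    - {"dx": 0, "dy": 0, "dz": 4, "roll": 0}
    - {"dx": 0, "dy": 0, "dz": 5, "roll": 0}
    - {"dx": 0, "dy": 0, "dz": 5, "roll": 0}

```text
time: 13.25
tcp_pos: [0.6114, -0.0675, 0.2188]
ee_rot: [3.142, -0.0, 1.462]
ft_force: [1.2, 0.3, -0.0]
finger_gap: 0.343
finger_force: 0.0
```

Emit:
step_arm:
  increments:
    - {"dx": -3, "dy": -3, "dz": 2.5, "roll": 0}
    - {"dx": -3, "dy": -3, "dz": 0, "roll": 0}
    - {"dx": 0, "dy": -3, "dz": 0, "roll": 0}
    - {"dx": 0, "dy": 0, "dz": 0, "roll": 0}
    - {"dx": 0, "dy": 0, "dz": 0, "roll": 0}
  gripper: 0.6

```text
time: 13.88
tcp_pos: [0.5519, -0.1564, 0.2421]
ee_rot: [3.141, -0.001, 1.462]
ft_force: [0.2, 0.2, -0.2]
finger_gap: 0.601
finger_force: 0.0
```

```bash
python3 look.py w8 .093; python3 - <<'E'
from h import *
s=arm.get_state();w=cv2.imread("pics/w8.png")
m=(w.max(2)<55).astype('uint8')
n,l,st,ce=cv2.connectedComponentsWithStats(m)
for i in range(1,n):
    if st[i,4]>300:
        pts=cv2.findNonZero((l==i).astype('uint8'));r=cv2.minAreaRect(pts)
        print(st[i].tolist(),ce[i].round(1),[np.round(x,1) for x in r],onplane("wrist",ce[i],.131,s)[0].round(4))
E
```

```text
[ 0.5519 -0.1564  0.2421] [ 1.80e+02 -1.00e-01  8.38e+01] 13.875
[285.6  98.1] [278, 91, 16, 16, 192] [ 0.5665 -0.063 ]
[329.2  98.3] [321, 91, 17, 16, 214] [ 0.6104 -0.0678]
[285.4 138.7] [279, 131, 14, 16, 174] [ 0.5621 -0.103 ]
[328.1 138.7] [320, 132, 17, 15, 200] [ 0.6067 -0.1078]
[285.1 176.3] [279, 168, 14, 17, 183] [ 0.5577 -0.1427]
[326.4 176.3] [319, 168, 16, 17, 194] [ 0.6023 -0.1475]
[216, 89, 18, 103, 1373] [224.8 139.5] [array([224.9, 140. ]), array([102.5,  14. ]), np.float64(87.0)] [ 0.5058 -0.0944  0.131 ]
[0, 237, 560, 183, 42147] [270.2 367. ] [array([279.5, 328. ]), array([182., 559.]), np.float64(90.0)] [ 0.5165 -0.3634  0.131 ]
```

All six caps sit at consistent places (the new one at (0.610,-0.068)). The grip middle is at about (0.5055,-0.0955). I'll go to it, descend and pinch.

Emit:
step_arm:
  increments:
    - {"dx": -2.3, "dy": 3, "dz": 0, "roll": 0}
    - {"dx": -2.3, "dy": 3, "dz": 0, "roll": 0}
    - {"dx": 0, "dy": 0, "dz": -4, "roll": 0}
    - {"dx": 0, "dy": 0, "dz": -4, "roll": 0}
    - {"dx": 0, "dy": 0, "dz": 0, "roll": 0}

```text
time: 14.55
tcp_pos: [0.5036, -0.0961, 0.1599]
ee_rot: [-3.136, -0.0, 1.464]
ft_force: [0.0, -0.1, 1.4]
finger_gap: 0.603
finger_force: 0.0
```

Emit:
step_arm:
  increments:
    - {"dx": 0, "dy": 0, "dz": -2.5, "roll": 0}
    - {"dx": 0, "dy": 0, "dz": -2.5, "roll": 0}
    - {"dx": 0, "dy": 0, "dz": -2.4, "roll": 0}
    - {"dx": 0, "dy": 0, "dz": 0, "roll": 0}
    - {"dx": 0, "dy": 0, "dz": 0, "roll": 0}

```text
time: 15.18
tcp_pos: [0.5071, -0.0972, 0.0893]
ee_rot: [3.139, -0.0, 1.462]
ft_force: [-0.4, -0.1, -0.4]
finger_gap: 0.597
finger_force: 0.0
```

Emit:
step_arm:
  increments:
    - {"dx": 0, "dy": 0, "dz": 0, "roll": 0}
    - {"dx": 0, "dy": 0, "dz": 0, "roll": 0}
    - {"dx": 0, "dy": 0, "dz": 0, "roll": 0}
    - {"dx": 0, "dy": 0, "dz": 0, "roll": 0}
  gripper: 0
  newtons: 40

```text
time: 15.68
tcp_pos: [0.5064, -0.0977, 0.0885]
ee_rot: [3.14, 0.0, 1.462]
ft_force: [-0.5, -0.5, 6.5]
finger_gap: 0.139
finger_force: 39.1
```

The bar is pinched (gap 0.139, 39 N). I'll lead it round the arc and watch the force.

Emit:
step_arm:
  increments:
    - {"dx": 0.55, "dy": -0.06, "dz": 0.8, "roll": 0}
    - {"dx": 0.62, "dy": -0.07, "dz": 0.7, "roll": 0}
    - {"dx": 0.7, "dy": -0.07, "dz": 0.65, "roll": 0}
    - {"dx": 0.74, "dy": -0.08, "dz": 0.57, "roll": 0}
    - {"dx": 0, "dy": 0, "dz": 0, "roll": 0}
  newtons: 60

```text
time: 16.3
tcp_pos: [0.5322, -0.1005, 0.1156]
ee_rot: [3.141, 0.0, 1.461]
ft_force: [-1.6, 1.4, 3.3]
finger_gap: 0.133
finger_force: 59.8
```

Emit:
step_arm:
  increments:
    - {"dx": 0.8, "dy": -0.09, "dz": 0.5, "roll": 0}
    - {"dx": 0.85, "dy": -0.09, "dz": 0.41, "roll": 0}
    - {"dx": 0, "dy": 0, "dz": 0, "roll": 0}

```text
time: 16.68
tcp_pos: [0.5499, -0.1025, 0.1252]
ee_rot: [3.139, 0.0, 1.461]
ft_force: [-2.1, -0.6, 6.4]
finger_gap: 0.131
finger_force: 60.2
```

Emit:
step_arm:
  increments:
    - {"dx": 0.88, "dy": -0.1, "dz": 0.35, "roll": 0}
    - {"dx": 0.92, "dy": -0.1, "dz": 0.25, "roll": 0}
    - {"dx": 0.93, "dy": -0.1, "dz": 0.15, "roll": 0}
    - {"dx": 0.95, "dy": -0.1, "dz": 0.1, "roll": 0}
    - {"dx": 0, "dy": 0, "dz": 0, "roll": 0}

```text
time: 17.3
tcp_pos: [0.5865, -0.1064, 0.1325]
ee_rot: [3.14, -0.0, 1.461]
ft_force: [-0.6, -0.4, 2.5]
finger_gap: 0.131
finger_force: 59.8
```

```bash
python3 look.py w9 .093; python3 - <<'E'
import cv2,numpy as np
from rig import arm
w=cv2.imread("pics/w9.png");i=arm.camera("scene")
o=np.zeros((420,800,3),'uint8');o[:300,:400]=cv2.resize(w,(400,300));o[:,400:]=cv2.resize(i[140:260,255:370],(400,420),interpolation=cv2.INTER_CUBIC)
cv2.imwrite("pics/z9.png",o)
E
```

```text
[ 0.5865 -0.1064  0.1325] [179.9  -0.   83.7] 17.3
[247.9 167.1] [237, 155, 23, 25, 435] [ 0.567  -0.0619]
[309.2 166.7] [299, 155, 22, 24, 417] [ 0.6108 -0.0664]
[249.8 218.9] [240, 206, 21, 27, 435] [ 0.5629 -0.1009]
[308.5 218.8] [299, 206, 21, 26, 427] [ 0.607  -0.1057]
[249.9 260.1] [242, 252, 19, 19, 198] [ 0.5581 -0.1351]
[308.9 259.3] [299, 252, 18, 17, 164] [ 0.6046 -0.1395]
```

View pics/z9.png

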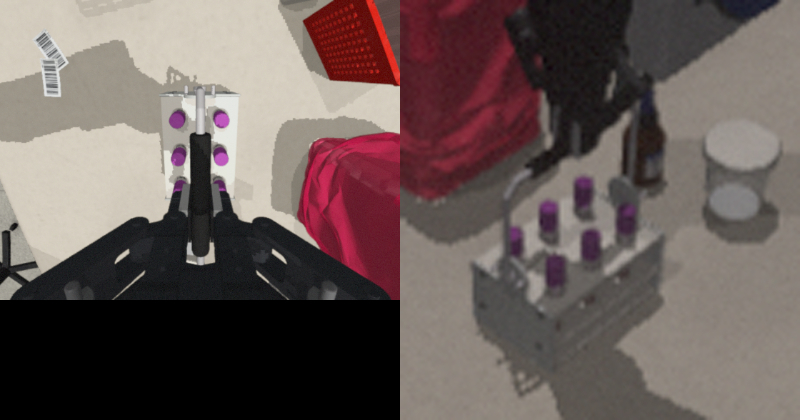

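Both views show the handle upright in the pads, the carrier unmoved and all six caps in place. I'll lift gently.

Emit:
step_arm:
  increments:
    - {"dx": 0, "dy": 0, "dz": 0, "roll": 0}
    - {"dx": 0, "dy": 0, "dz": 0.2, "roll": 0}
    - {"dx": 0, "dy": 0, "dz": 0.3, "roll": 0}
    - {"dx": 0, "dy": 0, "dz": 0.4, "roll": 0}
    - {"dx": 0, "dy": 0, "dz": 0.5, "roll": 0}
  newtons: 90

```text
time: 18.02
tcp_pos: [0.5846, -0.1061, 0.1464]
ee_rot: [-3.141, -0.0, 1.462]
ft_force: [0.6, -0.0, -5.6]
finger_gap: 0.121
finger_force: 88.1
```

Emit:
step_arm:
  increments:
    - {"dx": 0, "dy": 0, "dz": 0.7, "roll": 0}
    - {"dx": 0, "dy": 0, "dz": 0.8, "roll": 0}
    - {"dx": 0, "dy": 0, "dz": 0.8, "roll": 0}
    - {"dx": 0, "dy": 0, "dz": 0.8, "roll": 0}
    - {"dx": 0, "dy": 0, "dz": 0.8, "roll": 0}

```text
time: 18.65
tcp_pos: [0.585, -0.1062, 0.1861]
ee_rot: [3.141, 0.0, 1.462]
ft_force: [0.1, -0.9, -6.6]
finger_gap: 0.122
finger_force: 88.0
```

Emit:
step_arm:
  increments:
    - {"dx": 0, "dy": 0, "dz": 0.8, "roll": 0}
    - {"dx": 0, "dy": 0, "dz": 0.8, "roll": 0}
    - {"dx": 0, "dy": 0, "dz": 0.8, "roll": 0}
    - {"dx": 0, "dy": 0, "dz": 0.8, "roll": 0}
    - {"dx": 0, "dy": 0, "dz": 0.7, "roll": 0}

```text
time: 19.27
tcp_pos: [0.5851, -0.1062, 0.2251]
ee_rot: [3.141, -0.0, 1.462]
ft_force: [0.5, -0.7, -7.0]
finger_gap: 0.122
finger_force: 88.0
```

Emit:
step_arm:
  increments:
    - {"dx": 0, "dy": 0, "dz": 0.4, "roll": 0}
    - {"dx": 0, "dy": 0, "dz": 0.3, "roll": 0}
    - {"dx": 0, "dy": 0, "dz": 0.2, "roll": 0}
    - {"dx": 0, "dy": 0, "dz": 0, "roll": 0}
    - {"dx": 0, "dy": 0, "dz": 0, "roll": 0}

```text
time: 19.9
tcp_pos: [0.5849, -0.1062, 0.2333]
ee_rot: [-3.141, 0.0, 1.462]
ft_force: [0.7, 0.9, -6.7]
finger_gap: 0.119
finger_force: 88.0
```

```bash
python3 look.py w10 .196; python3 look.py w11 .196 | tail -6
```

```text
[ 0.5849 -0.1062  0.2333] [-180.     0.    83.7] 19.9
[249.  166.9] [238, 155, 23, 25, 430] [ 0.5664 -0.0613]
[310.  166.7] [299, 155, 23, 24, 415] [ 0.6095 -0.0659]
[250.7 218.7] [241, 206, 21, 26, 430] [ 0.5622 -0.1   ]
[309.2 218.7] [299, 206, 22, 26, 428] [ 0.6058 -0.1047]
[250.8 260. ] [243, 252, 19, 19, 207] [ 0.5575 -0.1339]
[309.5 259.9] [300, 252, 18, 19, 195] [ 0.6033 -0.1388]
[249.  166.9] [238, 155, 23, 25, 428] [ 0.5664 -0.0613]
[310.  166.8] [299, 155, 23, 24, 413] [ 0.6094 -0.0659]
[250.8 218.7] [241, 206, 21, 26, 432] [ 0.5623 -0.0999]
[309.3 218.7] [299, 206, 22, 26, 426] [ 0.6058 -0.1047]
[250.8 260. ] [243, 252, 19, 19, 205] [ 0.5575 -0.1338]
[309.6 260. ] [300, 252, 18, 19, 197] [ 0.6033 -0.1389]
```

The caps keep the same wrist pixels as before the lift, so the carrier rose about 10 cm, level and steady, carrying about 6.7 N.

Emit:
step_arm:
  increments:
    - {"dx": 0, "dy": 0, "dz": 0, "roll": 0}
    - {"dx": 0, "dy": 0, "dz": 0, "roll": 0}
    - {"dx": 0, "dy": 0, "dz": 0, "roll": 0}
    - {"dx": 0, "dy": 0, "dz": 0, "roll": 0}

```text
time: 20.5
tcp_pos: [0.5851, -0.1062, 0.2335]
ee_rot: [3.141, -0.0, 1.462]
ft_force: [0.3, -0.8, -7.5]
finger_gap: 0.121
finger_force: 88.0
```

```bash
python3 -c "
from rig import arm
print(arm.job_done())"
```

```text
the job is handed in; nothing more can be done
None
```

I handed the job in at 20.5 s: the tube is seated in the empty place, the handle was swung upright on the bench, and the carrier is held about 10 cm up, level and steady, with all six tubes in it; the first grasp closed just above the cap and was redone lower.

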